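# Put the bootjack away in the shoe kit box

## Robot

A 6-joint arm with a two-finger parallel gripper is mounted at the origin on the work surface. World frame = base frame: x ahead of the robot, y to its left, z up, the work surface at z = 0. Lengths are in m, angles in rad, forces in N, time in s.
With the tool pointing down it reaches from about 0.25 to 0.775 m from the base axis. Payload 8.9 kg.
Tool frame: the origin (TCP) lies midway between the tips of the shut fingers; the grasp point (between the pads) lies 19 mm behind it (manip.grip_depth is the distance from the TCP to the grasp point, in m); z points along the fingers, y is the line along which they close (so a half turn about z gives the same grasp; the last joint's range is limited). The gripper opens to 85 mm and grips with 20 to 120 N. Pads are 22 mm wide; open, the fingers measure 114 mm over their backs; the gripper's body (76 mm by 85 mm) begins 54 mm behind the grasp point. The pads swing forward as they close: fully open they stand 13 mm farther back than shut.
Start: joints at [-1.385, 0.291, -0.153, 1.127, 0, 1.431], TCP at [0.168, -0.498, 0.231] pointing down, gripper open.
Joint ranges: [-2.52, 2.52], [-0.91, 1.74], [-1.3, 1.37], [-1.96, 2.02], [-1.52, 1.47], [-3.14, 3.14]. Speed limits (rad/s): [2.22, 2.22, 2.79, 3.14, 3.14, 3.14].

## Interface

Orientations are given as a 3x3 rotation matrix whose columns are the frame's x, y, z axes.
In Python, from plant import manip, vision gives the robot as it stands. The module is installed in compiled form; this text tells all that it offers.
- The arm moves only by the tool jog_arm, never from a script. Its argument "motion" is a list of rows, each a list of 7 numbers: the opening, from -1 (shut) to 1 (fully open), then the shift along the tool's x, y, z scaled (see below), then the turn, a rotation vector about the tool's x, y, z scaled (see below). A call has 1 to 12 rows; each row is the pose to reach, as a shift and turn from the pose commanded when the call began, along the tool's axes at that moment, turning the shorter way round; what a row does not reach only later rows make up. The controller multiplies each number of a shift by 200 mm and each number of a turn by 180 degrees. A row lasts 1/12 s, in which the tool goes at most 41.7 mm and 7.16 degrees, less where a joint would pass 70% of its speed; a pose out of reach is approached as far as the arm can. A call with a number of a shift or a turn outside -1 to 1 is refused whole. A call with a gripper value outside its range is refused whole. The fingers move at their own pace and stop on an object; "grip_force" is the grip in N (left out, the last holds). Time passes only in rows, so rows that repeat a pose let the fingers close. It gives the time, the measured TCP pose, the force, the opening and the grip force at its end, in the units of the state.
- manip.read_state(): the state, without advancing time (a new reading comes with each control period).
- vision.camera(name): name is "scene" or "top"; returns a dict with "frame" (400x640x3 uint8, red, green, blue), "depth" (400x640 float32, m along the optical axis (not along the pixel's ray), 0 where there is no reading), "fx", "fy", "cx", "cy" (pixels), "R" (3x3) and "t" (3): a world point X has camera coordinates R X + t. Camera axes: x right, y down, z forward; pixel columns grow to the right and rows downward; lengths in m; the calibration is good to about 2 mm. A picture is of the moment at which its call begins.
- manip.sign_off(): hands the job in; it is judged then, once.
Trained networks look in the newest picture that a camera, given by its name, has taken for a name from the list of things; names that differ only in an ending like _2 or _b are one class to them, and where a whole thing is asked for, a point or a joint stands for the part that bears it (a point fixed in the world has none). Each returns a list of dicts, best first, with "conf" (0 to 1); they miss things now and then, are a little off and sometimes report something else, mostly with a low value. They report only what shows in the picture. A call takes as long as a camera call. They do not tell look-alikes from the thing itself.
- vision.boxes_of(camera, target): "location" ([column, row] as shares, 0 to 1, of the picture: columns of its width, rows of its height, amid what is visible of it).
- vision.mark_of(camera, target): "location" ([column, row] as shares, 0 to 1, of the picture: columns of its width, rows of its height: a listed point, or the origin of a listed thing).
The state is a dict: "clock": time; "joints": joint angles; "joint_velocities": joint speeds; "tau": joint torques, N m; "position": TCP position; "tool_rot": TCP orientation; "contact_force": force on the tool from outside, world axes, zero at the start; "torque": the same for the moment, N m; "finger_gap": finger opening in m; "grasp_force": force on a finger pad.
Only numpy, scipy, OpenCV 4.12 (cv2) and the standard library are available. Lean on these libraries where they do the work, as an engineer would, in place of code of your own. Each camera call takes 0.05 s, during which the arm holds its last target. There are 200 camera calls.

## Task

Slide the hood door of the grey shoe cleaning kit box open, slide the wooden bootjack through the mouth and under the box's clear roof until it lies wholly inside, standing on its feet, and then slide the door fully shut again. Leave everything else on the shelf where it is.

Things in the scene. Friction and masses are not known exactly. Their poses are not given: they have to be found in the camera images.
- kit: Grey plastic shoe cleaning kit box, fixed, 205 (x) x 213 (y) x 54 mm high. Origin: centre of its underside, z up. The half at y<0 is the empty bay: centre line y=-52 mm, clear width 99 (y -101.5 to -2.5), height 50, length 200 from its mouth at x=-105 to the back wall at x=+95. The half at y>0 is shut all round, roof top at z=54.
- bay_mouth (a point): Point on the shelf in the middle of the bay's mouth, axes as the box's. The mouth faces the box's -x; things go in along +x. There is no sill: the bay's floor is level with the shelf.
- roof_edge (a point): Middle of the front edge of the bay's clear roof, at its top: box x=-73, y=-52, z=54 mm; axes as the box's. The roof is 4 mm thick and runs from here to the back wall, so with the door open the first 32 mm behind the mouth are open above, for fingers.
- kit_door (a joint): Position of the box's sliding hood door along the box's y, in m: 0 fully shut (covers the bay's mouth), 0.100 fully open (parked in front of the closed half). Starts between 0 and 0.025. Light friction (about 1.5 N); it stays where it is left.
- door_tab (a point): Top centre of the door's pull tab, axes as the box's: an upright grey rib 14 mm thick (x), 40 long (y, the sliding direction), 33 tall (z 61 to 94), at box x=-90 and, when shut, y=-52. The door is an L-shaped hood 104 mm wide: a 4 mm front panel (outer face at box x=-111) and a top plate (z 57 to 61) from box x=-111 to -67 that lies over the open strip.
- bootjack: Wooden bootjack, 177 mm long (x -89 to +89), about 0.35 kg, head towards +x. Origin: middle of its length and width, at the level of the shelf it stands on; z up. A board 16 mm thick slopes up from tail to head; under it a cross cleat (x=20 to 40) and a small tail foot (x=-85 to -71). It starts with its head roughly towards the box's mouth.
- jack_tail (a point): Middle of the bootjack's tail, 74 mm behind its origin and 14 mm above the shelf; axes as the bootjack's. The tail is a plain bar 46 mm wide from x=-89 to +12; there its underside is about 6 mm and its top 22 mm above the shelf (16 and 32 mm at the bootjack's middle).
- jack_head (a point): Tip of the bootjack's head, 89 mm ahead of its origin, 36 mm above the shelf. The head is 80 mm wide from x=12 to 89, forked by a 36 mm notch from x=52 on; its top is at most 46 mm above the shelf.
- umbrella_handle: Silver aluminium crook umbrella handle lying flat, about 155 x 80 x 20 mm, loose bystander; origin on the shelf near its middle.
- key_cover: Black hard silicone key cover, 75 x 42 x 16 mm, loose bystander; origin: centre of its underside.
- polish_tin: Shoe polish tin, 68 mm across, 22 mm high, standing on the closed half of the kit box; loose bystander; origin: centre of its underside.
- shoe_brush: Dark wooden shoe brush, 150 x 50 x 46 mm, loose bystander; origin: centre of its underside.
- key_bowl: White china bowl, 120 mm across, 40 mm high, loose bystander; origin: centre of its underside.
- cleaner: White plastic bottle, 44 mm across, 130 mm high, loose bystander; origin: centre of its underside.
- torch_block: Black battery pack, 110 x 45 x 30 mm, loose bystander; origin: centre of its underside.
Not all that is in view belongs to the job. What is shaped like the bootjack but pink is not meant.

How it is judged:
By the outcome, as a careful person would: the job done as asked, in the order asked, and still so for the second after the job is handed in, with the robot touching nothing.
It also fails if it takes over 72 s, if anything falls off the work surface, if the arm or the gripper's body presses on something with over 40 N, if the wrist force passes 120 N, or if a joint passes its speed limit or range.

## Working session

There is one attempt and no reset: what is moved stays moved. The work goes in short steps, Python scripts to look and compute and a tool call to move; the robot and the scene stay as the last step left them, time stands still between calls to the robot, and variables do not carry over. Pictures are saved under pics/ and viewed, at most 10 in all, crops included, and the job is handed in when it is done.

Besides the shell and the picture viewer there is one more tool, called after ">>>" as name([rows], argument=value, ...), one row to a line, values as JSON. jog_arm: Moves the arm, as the interface text tells. Shifts and turns lie within -1 to 1; 1 stands for 200 mm of shift or 180 degrees of turn. Its arguments: {"type":"object","properties":{"motion":{"type":"array","items":{"type":"array","items":{"type":"number","minimum":-1,"maximum":1}}},"grip_force":{"type":"number"}},"required":["motion"]}

```bash
mkdir -p pics
cat > h.py <<'E'
from plant import manip, vision
import numpy as np, cv2
def world(c,u,v,d):
    p=np.array([(u-c['cx'])/c['fx']*d,(v-c['cy'])/c['fy']*d,d]); return c['R'].T@(p-c['t'])
def ray(c,u,v):
    o=-c['R'].T@c['t']; r=c['R'].T@np.array([(u-c['cx'])/c['fx'],(v-c['cy'])/c['fy'],1]); return o,r
def proj(c,X):
    q=c['R']@np.array(X)+c['t']; return c['fx']*q[0]/q[2]+c['cx'],c['fy']*q[1]/q[2]+c['cy']
def atz(c,u,v,z):
    o,r=ray(c,u,v); return o+r*(z-o[2])/r[2]
def tri(a,b):
    (o1,r1),(o2,r2)=a,b
    s=np.linalg.lstsq(np.c_[r1,-r2],o2-o1,rcond=None)[0]
    return (o1+r1*s[0]+o2+r2*s[1])/2, np.linalg.norm(o1+r1*s[0]-o2-r2*s[1])
E
cat > a.py <<'E'
from h import *
np.set_printoptions(precision=4,suppress=True)
C={n:vision.camera(n) for n in('scene','top')}
for n in C:
    cv2.imwrite(f'pics/{n}0.png',C[n]['frame'][:,:,::-1]); print(n,-C[n]['R'].T@C[n]['t'],C[n]['fx'])
for t in ['kit','bay_mouth','roof_edge','door_tab','bootjack','jack_tail','jack_head','polish_tin']:
    R={}
    for n in C:
        m=vision.mark_of(n,t); 
        for k in m[:3]:
            u,v=k['location'][0]*640,k['location'][1]*400
            d=C[n]['depth'][min(399,int(v)),min(639,int(u))]
            print(t,n,round(k['conf'],2),round(u,1),round(v,1),world(C[n],u,v,d))
        if m: R[n]=ray(C[n],m[0]['location'][0]*640,m[0]['location'][1]*400)
    if len(R)==2: print('   tri',*tri(R['scene'],R['top']))
E
python3 a.py
```

```text
scene [ 1.4528 -0.1374  0.7687] 397.384588402008
top [0.4625 0.0089 1.2489] 377.3144170916201
kit scene 0.76 391.9 200.1 [0.5735 0.1964 0.0515]
kit top 0.85 260.4 225.7 [0.501  0.2096 0.0529]
   tri [ 0.5033  0.2212 -0.0058] 0.003613336039592232
bay_mouth scene 0.92 360.3 214.7 [0.6026 0.0977 0.0294]
bay_mouth top 0.64 296.7 209.6 [0.5522 0.0954 0.0414]
bay_mouth top 0.43 410.6 153.3 [ 0.732  -0.2738  0.0462]
   tri [ 0.5571  0.1046 -0.0097] 0.01109718639051099
roof_edge scene 0.97 370.6 197.3 [0.5639 0.1343 0.0596]
roof_edge scene 0.62 361.4 211.4 [0.6037 0.0996 0.0424]
roof_edge scene 0.49 449.9 169.6 [0.3832 0.4597 0.0129]
roof_edge top 0.56 284.9 207.9 [0.5562 0.1312 0.0619]
roof_edge top 0.25 369.1 227.8 [ 0.4925 -0.1363  0.037 ]
   tri [0.5573 0.1341 0.0544] 0.004351114393079814
door_tab scene 0.9 366.5 187.4 [0.5542 0.1217 0.0895]
door_tab top 0.66 286.7 206.0 [0.5596 0.1224 0.0937]
   tri [0.5594 0.1213 0.0934] 0.0021765955213856607
bootjack scene 0.82 315.0 174.6 [ 0.395  -0.0092  0.0353]
bootjack scene 0.67 394.2 262.7 [0.7798 0.15   0.0126]
bootjack scene 0.58 273.9 203.2 
[... 272 characters left out ...]
3.4 162.0 [0.3061 0.0306 0.0242]
jack_tail top 0.95 323.4 296.3 [0.2759 0.0116 0.0247]
jack_tail top 0.64 390.6 241.0 [ 0.4498 -0.2067  0.0223]
   tri [ 0.2629 -0.1026 -0.1211] 0.22975136411059313
jack_head scene 0.61 309.7 182.8 [ 0.3854 -0.0256 -0.0032]
jack_head scene 0.58 298.7 201.8 [ 0.4831 -0.0706 -0.0027]
jack_head top 0.69 346.9 216.5 [ 0.5312 -0.0678 -0.    ]
jack_head top 0.61 332.6 251.6 [ 0.4161 -0.0196 -0.0008]
   tri [ 0.5271 -0.0511  0.101 ] 0.021226330284299932
polish_tin scene 0.59 402.8 179.4 [0.4959 0.2507 0.0669]
polish_tin top 0.91 247.6 235.5 [0.4701 0.2444 0.0796]
polish_tin top 0.34 279.4 148.9 [0.757  0.1549 0.0151]
   tri [0.4715 0.2555 0.049 ] 0.009838423832075836
```

View pics/top0.png

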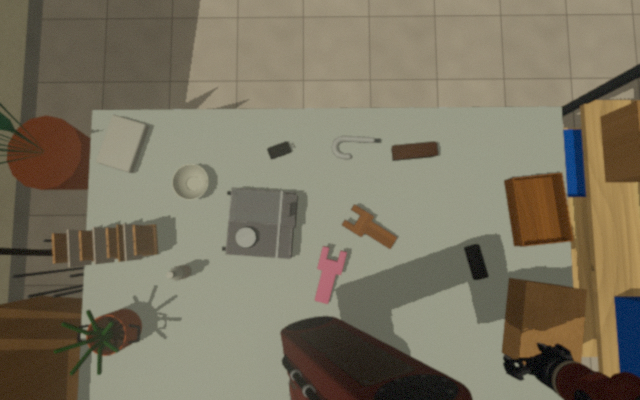

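View pics/scene0.png

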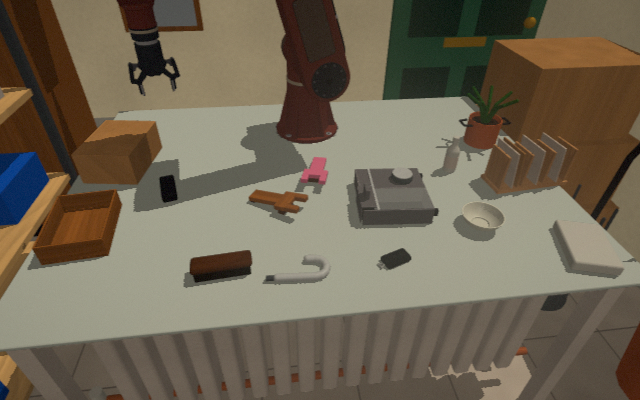

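The top view has the robot's x pointing up and y pointing left. The box is at about (262,222) with its mouth facing right, the brown jack at (370,227) with its head up-left, and the pink decoy at (330,275). The scene view shows the same layout, with the tab at (366,187) and the brown jack at (280,202). Next I'll fit precise poses from depth and colour.

```bash
cat > b.py <<'E'
from h import *
from scipy.optimize import minimize
np.set_printoptions(precision=4,suppress=True)
def cloud(c):
    v,u=np.mgrid[0:400,0:640]; d=c['depth']
    p=np.stack([(u-c['cx'])/c['fx']*d,(v-c['cy'])/c['fy']*d,d],-1)
    return (p-c['t'])@c['R']
def pose(X,pts):
    c,s=np.cos(X[2]),np.sin(X[2]); q=np.array(pts,float)
    return np.c_[X[0]+c*q[:,0]-s*q[:,1],X[1]+s*q[:,0]+c*q[:,1],q[:,2]]
JK=[(-89,23,21),(12,23,33),(12,40,33),(89,40,44),(89,18,44),(52,18,39),(52,-18,39),(89,-18,44),(89,-40,44),(12,-40,33),(12,-23,33),(-89,-23,21)]
JK=np.array(JK)/1000.
def jackmask(c):
    h=cv2.cvtColor(c['frame'],cv2.COLOR_RGB2HSV).astype(int); W=cloud(c)
    m=(h[...,0]>4)&(h[...,0]<22)&(h[...,1]>110)&(W[...,2]>0.008)&(W[...,2]<.06)
    m&=(W[...,0]>.3)&(W[...,0]<.62)&(W[...,1]>-.3)&(W[...,1]<.25)
    n,l,st,_=cv2.connectedComponentsWithStats(m.astype(np.uint8)); k=1+np.argmax(st[1:,4]); return l==k
def fitjack(c,x0):
    m=cv2.GaussianBlur(jackmask(c).astype(np.float32),(0,0),.7)
    def cost(X):
        P=pose(X,JK); uv=np.array([proj(c,p) for p in P])
        im=np.zeros((400,640),np.uint8); cv2.fillPoly(im,[np.round((uv)*16).astype(np.int32)],255,cv2.LINE_AA,4)
        return float(((cv2.GaussianBlur(im/255.,(0,0),.7)-m)**2).sum())
    b=min((minimize(cost,np.array(x0)+[0,0,d],method='Nelder-Mead',options=dict(initial_simplex=np.array(x0)+[0,0,d]+np.array([[0,0,0],[.01,0,0],[0,.01,0],[0,0,.1]]),xatol=1e-4,fatol=1e-2)) for d in(-.15,.15)),key=lambda r:r.fun)
    return b.x,b.fun,m.sum()
E
cat > c.py <<'E'
from b import *
C={n:vision.camera(n) for n in('scene','top')}
for n in C: print('jack',n,*fitjack(C[n],[.49,-.14,2.2]))
W=cloud(C['top'])
near=(abs(W[...,0]-.5)<.2)&(abs(W[...,1]-.2)<.16)
def rect(lo,hi,e=near):
    m=e&(W[...,2]>lo)&(W[...,2]<hi)
    n,l,st,_=cv2.connectedComponentsWithStats(m.astype(np.uint8)); k=1+np.argmax(st[1:,4])
    P=W[l==k]; r=cv2.minAreaRect((P[:,:2]*1000).astype(np.float32)); print(lo,hi,len(P),r,P[:,2].mean()); return r
rect(.02,.1); rect(.048,.0585); rect(.0575,.066); rect(.08,.1); rect(.068,.085)
near2=(abs(W[...,0]-.5)<.2)&(abs(W[...,1]-.2)<.16)
s=manip.read_state(); print(s['position'],s['tool_rot'],s['finger_gap'],s['contact_force'])
for n,(x,y,w,h) in dict(top=(215,175,190,135),).items():
    im=C[n]['frame'][y:y+h,x:x+w,::-1]; cv2.imwrite('pics/crop1.png',cv2.resize(im,None,fx=4,fy=4,interpolation=cv2.INTER_CUBIC))
E
python3 c.py
```

```text
jack scene [ 0.5043 -0.1394  0.9908] 23.647695486450935 769.0
jack top [ 0.5001 -0.1472  1.9317] 841.3841587520022 800.00006
0.02 0.1 4486 ((512.2352905273438, 214.59249877929688), (227.62181091308594, 212.97402954101562), 85.55410766601562) 0.056964760670780414
0.048 0.0585 3384 ((511.8681640625, 209.82745361328125), (205.74978637695312, 212.98031616210938), 85.56222534179688) 0.054276369205167284
0.0575 0.066 398 ((551.21044921875, 129.35179138183594), (63.30097579956055, 103.87287902832031), 84.89146423339844) 0.06123044755173239
0.08 0.1 62 ((550.2095336914062, 118.4404067993164), (37.063880920410156, 12.9911470413208), 0.628450870513916) 0.09378587926451658
0.068 0.085 328 ((466.6130676269531, 250.99667358398438), (61.72216796875, 61.29507827758789), 56.56820297241211) 0.07628279361868431
[ 0.1675 -0.4976  0.2313] [[ 0.9477  0.3191  0.    ]
 [ 0.3191 -0.9477 -0.    ]
 [ 0.      0.     -1.    ]] 0.08521713809637495 [ 0.5711 -0.2615  0.5591]
```

View pics/crop1.png

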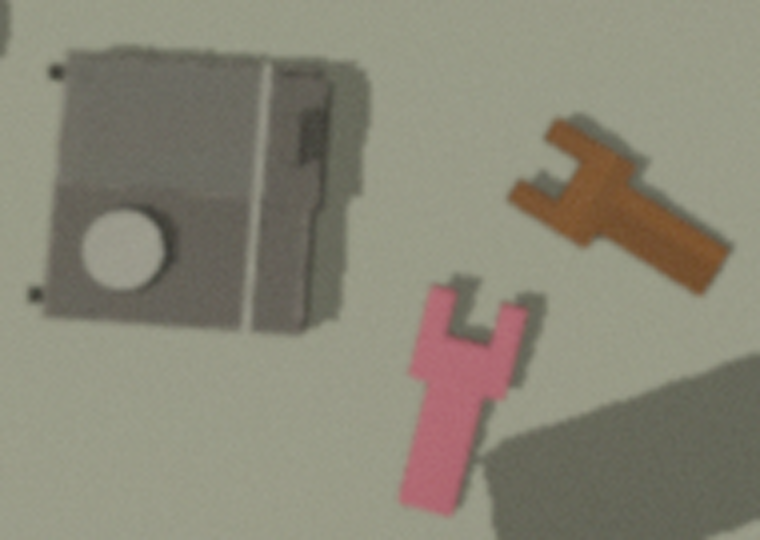

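The crop shows the door (tab at crop (312,135)) almost shut. The brown jack's head points up-left, so its yaw is about +1.0 and my starting guess was wrong. I'll refit from there.

```bash
cat > d.py <<'E'
from b import *
C={n:vision.camera(n) for n in('scene','top')}
for n in C: print('jack',n,*fitjack(C[n],[.5,-.14,1.0]))
m=jackmask(C['top']); P=cloud(C['top'])[m]; print(P[:,2].min(),P[:,2].max())
d=P-[.5,-.143,0]; a=np.array([np.cos(1),np.sin(1)]); s=d[:,:2]@a
for lo in(-.09,-.07,-.05,0,.03,.06): print(lo,np.median(P[(s>lo)&(s<lo+.02),2]))
E
python3 d.py
```

```text
jack scene [ 0.5042 -0.1399  0.9907] 24.03984969244418 770.0
jack top [ 0.4911 -0.1414  1.0197] 95.65279928530069 796.0
0.01700132438730755 0.04680035529586617
-0.09 0.022477526869122202
-0.07 0.024944024353053033
-0.05 0.02763818857623957
0 0.03513888931489184
0.03 0.038259488706472305
0.06 0.042214791439045614
```

```bash
cat > e.py <<'E'
from b import *
for n in('top','scene'):
    c=vision.camera(n); P=cloud(c)[jackmask(c)]; y=1.0
    for it in range(3):
        a=np.array([np.cos(y),np.sin(y)]); b=np.array([-a[1],a[0]]); o=np.array([.495,-.14])
        s=(P[:,:2]-o)@a; l=(P[:,:2]-o)@b
        bins=[(q,np.percentile(l[(s>q)&(s<q+.01)],[3,97])) for q in np.arange(-.09,0,.01) if ((s>q)&(s<q+.01)).sum()>8]
        k=np.polyfit([q+.005 for q,_ in bins],[e.mean() for _,e in bins],1); y+=np.arctan(k[0])
    print(n,'yaw',y,'off',k,np.percentile(s,[.5,99.5]),'centre',o+a*np.percentile(s,[.5,99.5]).mean()+b*k[1])
    print([(round(q,3),np.round(e,4)) for q,e in bins])
E
python3 e.py
```

```text
top yaw 1.008300995439113 off [-0.      0.0026] [-0.0887  0.0801] centre [ 0.4905 -0.1423]
[(np.float64(-0.09), array([-0.0152,  0.0213])), (np.float64(-0.08), array([-0.0176,  0.0224])), (np.float64(-0.07), array([-0.0172,  0.022 ])), (np.float64(-0.06), array([-0.0175,  0.0227])), (np.float64(-0.05), array([-0.0173,  0.0226])), (np.float64(-0.04), array([-0.0169,  0.0214])), (np.float64(-0.03), array([-0.0165,  0.0231])), (np.float64(-0.02), array([-0.017 ,  0.0226])), (np.float64(-0.01), array([-0.0165,  0.0213]))]
scene yaw 1.0108573474835423 off [ 0.0006 -0.0021] [-0.0848  0.087 ] centre [ 0.4974 -0.1402]
[(np.float64(-0.09), array([-0.0211,  0.0182])), (np.float64(-0.08), array([-0.0244,  0.0196])), (np.float64(-0.07), array([-0.023 ,  0.0188])), (np.float64(-0.06), array([-0.0226,  0.0205])), (np.float64(-0.05), array([-0.0255,  0.0173])), (np.float64(-0.04), array([-0.0228,  0.0169])), (np.float64(-0.03), array([-0.0233,  0.0191])), (np.float64(-0.02), array([-0.0219,  0.0194])), (np.float64(-0.01), array([-0.024 ,  0.0204]))]
```

>>> jog_arm([
  [1,0.935,-0.77,0,0,0,0],
  [1,0.935,-0.77,0,0,0,0],
  [1,0.935,-0.77,0,0,0,0],
  [1,0.935,-0.77,0,0,0,0],
  [1,0.935,-0.77,0,0,0,0],
  [1,0.935,-0.77,0,0,0,0],
  [1,0.935,-0.77,0,0,0,0],
  [1,0.935,-0.77,0,0,0,0],
], grip_force=40)

```text
clock: 1.87
position: [0.2964, -0.2907, 0.2316]
tool_rot: [[0.947, 0.323, 0.0], [0.323, -0.947, -0.001], [0.0, 0.001, -1.0]]
contact_force: [0.5, -1.0, -0.1]
finger_gap: 0.0855
grasp_force: 0.0
```

>>> jog_arm([
  [1,0.935,-0.77,0,0,0,0],
  [1,0.935,-0.77,0,0,0,0],
  [1,0.935,-0.77,0,0,0,0],
  [1,0.935,-0.77,0,0,0,0],
  [1,0.935,-0.77,0,0,0,0],
  [1,0.935,-0.77,0,0,0,0],
  [1,0.935,-0.77,0,0,0,0],
  [1,0.935,-0.77,0,0,0,0],
])

```text
clock: 2.53
position: [0.4244, -0.086, 0.2312]
tool_rot: [[0.947, 0.322, -0.0], [0.322, -0.947, -0.0], [-0.0, 0.0, -1.0]]
contact_force: [-0.3, -0.4, 0.2]
finger_gap: 0.0858
grasp_force: 0.0
```

>>> jog_arm([
  [1,0.935,-0.77,0,0,0,0.128],
  [1,0.935,-0.77,0,0,0,0.128],
  [1,0.935,-0.77,0,0,0,0.128],
  [1,0.935,-0.77,0,0,0,0.128],
  [1,0.935,-0.77,0,0,0,0.128],
  [1,0.935,-0.77,0,0,0,0.128],
  [1,0.935,-0.77,0,0,0,0.128],
  [1,0.935,-0.77,0,0,0,0.128],
  [1,0.935,-0.77,0,0,0,0.128],
])

```text
clock: 3.28
position: [0.5513, 0.073, 0.2309]
tool_rot: [[1.0, -0.018, -0.001], [-0.018, -0.999, 0.034], [-0.002, -0.034, -0.999]]
contact_force: [-1.0, -0.3, -0.9]
finger_gap: 0.0855
grasp_force: 0.0
```

```bash
cat >> h.py <<'E'
from scipy.spatial.transform import Rotation as Ro
def go(xyz,yawdeg):
    s=manip.read_state(); R=np.array(s['tool_rot']); p=np.array(s['position'])
    c,q=np.cos(np.radians(yawdeg)),np.sin(np.radians(yawdeg))
    T=np.array([[c,q,0],[q,-c,0],[0,0,-1]])
    print('t',round(s['clock'],2),'now',p.round(4),'shift',(R.T@(np.array(xyz)-p)/.2).round(3),'turn',(Ro.from_matrix(R.T@T).as_rotvec()/np.pi).round(4))
E
python3 -c "
from h import *
go([.552,.118,.14],-4.44)"
```

```text
t 3.28 now [0.5513 0.073  0.2309] shift [ 0.    -0.209  0.462] turn [-0.0107  0.0008  0.019 ]
```

>>> jog_arm([
  [1,0,-0.209,0.462,-0.0107,0,0.019],
  [1,0,-0.209,0.462,-0.0107,0,0.019],
  [1,0,-0.209,0.462,-0.0107,0,0.019],
  [1,0,-0.209,0.462,-0.0107,0,0.019],
  [1,0,-0.209,0.462,-0.0107,0,0.019],
  [1,0,-0.209,0.462,-0.0107,0,0.019],
])

```text
clock: 3.78
position: [0.5511, 0.0762, 0.1411]
tool_rot: [[1.0, -0.014, -0.002], [-0.013, -0.999, 0.035], [-0.003, -0.035, -0.999]]
contact_force: [-0.2, 0.1, -0.4]
finger_gap: 0.0853
grasp_force: 0.0
```

```bash
python3 -c "
from h import *
go([.552,.118,.067],-4.44)
c=vision.camera('scene'); cv2.imwrite('pics/s2.png',cv2.resize(c['frame'][100:260,270:470,::-1],None,fx=3.5,fy=3.5,interpolation=cv2.INTER_CUBIC))"
```

```text
t 3.78 now [0.5511 0.0762 0.1411] shift [ 0.003 -0.196  0.378] turn [-0.0112  0.0012  0.0204]
```

View pics/s2.png

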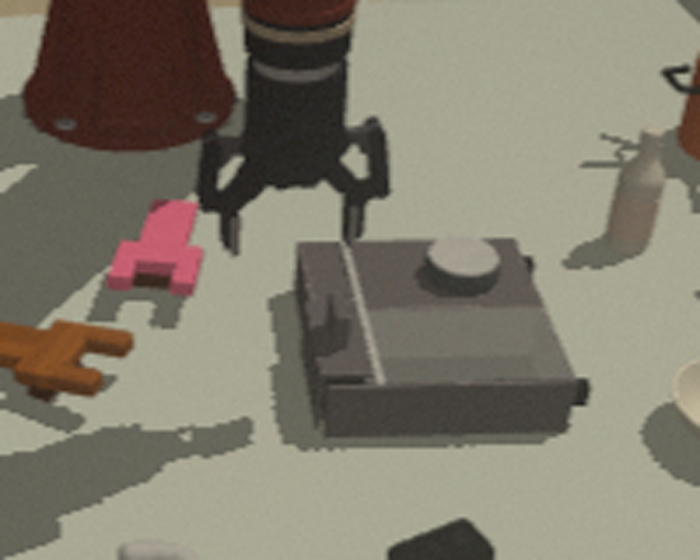

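The gripper hangs between the base and the box, and the tab is at crop (335,320). The y shift stalled at 0.076 with a slight tilt, so I suspect a joint limit.

```bash
python3 -c "
from h import *
s=manip.read_state(); print(np.round(s['joints'],3),np.round(s['joint_velocities'],3),s['contact_force'])"
```

```text
[-0.014  0.414 -0.22   0.939  0.035  3.14 ] [ 0.002 -0.005  0.009 -0.    -0.002  0.003] [-0.18438212 -0.10134302  0.04984814]
```

>>> jog_arm([
  [1,0,0,0,-0.011,0,0],
  [1,0,0,0,-0.011,0,-0.03],
  [1,0,0,0,0,0,-0.45],
  [1,0,0,0,0,0,-0.45],
  [1,0,0,0,0,0,-0.45],
  [1,0,0,0,0,0,-0.45],
  [1,0,0,0,0,0,-0.45],
  [1,0,0,0,0,0,-0.45],
  [1,0,0,0,0,0,-0.45],
  [1,0,0,0,0,0,-0.45],
  [1,0,0,0,0,0,-0.45],
  [1,0,0,0,0,0,-0.45],
])

```text
clock: 4.83
position: [0.5519, 0.0764, 0.1421]
tool_rot: [[0.232, 0.973, 0.001], [0.972, -0.232, 0.034], [0.033, -0.007, -0.999]]
contact_force: [-0.2, -0.6, -0.4]
finger_gap: 0.0855
grasp_force: 0.0
```

```bash
python3 -c "
from h import *
go([.552,.118,.14],175.56)"
```

```text
t 4.83 now [0.5519 0.0764 0.1421] shift [ 0.202 -0.048  0.018] turn [ 0.0075 -0.0096 -0.5497]
```

>>> jog_arm([
  [1,0.202,-0.048,0.018,0.0075,-0.0096,-0.55],
  [1,0.202,-0.048,0.018,0.0075,-0.0096,-0.55],
  [1,0.202,-0.048,0.018,0.0075,-0.0096,-0.55],
  [1,0.202,-0.048,0.018,0.0075,-0.0096,-0.55],
  [1,0.202,-0.048,0.018,0.0075,-0.0096,-0.55],
  [1,0.202,-0.048,0.018,0.0075,-0.0096,-0.55],
  [1,0.202,-0.048,0.018,0.0075,-0.0096,-0.55],
  [1,0.202,-0.048,0.018,0.0075,-0.0096,-0.55],
  [1,0.202,-0.048,0.018,0.0075,-0.0096,-0.55],
  [1,0.202,-0.048,0.018,0.0075,-0.0096,-0.55],
  [1,0.202,-0.048,0.018,0.0075,-0.0096,-0.55],
  [1,0.202,-0.048,0.018,0.0075,-0.0096,-0.55],
])

```text
clock: 5.83
position: [0.5522, 0.1182, 0.1399]
tool_rot: [[-0.954, 0.3, -0.003], [0.3, 0.954, 0.004], [0.004, 0.003, -1.0]]
contact_force: [-0.1, -0.6, -0.2]
finger_gap: 0.0849
grasp_force: 0.0
```

>>> jog_arm([
  [1,0,0,0,0,0,-0.07],
  [1,0,0,0,0,0,-0.07],
  [1,0,0,0,0,0,-0.07],
  [1,0,0,0,0,0,-0.07],
])

```text
clock: 6.17
position: [0.5519, 0.1181, 0.1394]
tool_rot: [[-0.996, 0.094, -0.004], [0.094, 0.996, 0.004], [0.004, 0.004, -1.0]]
contact_force: [0.9, -0.5, 0.9]
finger_gap: 0.0853
grasp_force: 0.0
```

```bash
python3 -c "
from h import *
go([.552,.118,.068],175.56)"
```

```text
t 6.17 now [0.5519 0.1181 0.1394] shift [-0.002 -0.002  0.357] turn [ 0.0011 -0.0014 -0.0053]
```

>>> jog_arm([
  [1,0,0,0.2,0,0,0],
  [0.2,0,0,0.357,0,0,-0.005],
  [0,0,0,0.357,0,0,-0.005],
  [-1,0,0,0.357,0,0,-0.005],
  [-1,0,0,0.357,0,0,-0.005],
  [-1,0,0,0.357,0,0,-0.005],
  [-1,0,0,0.357,0,0,-0.005],
  [-1,0,0,0.357,0,0,-0.005],
  [-1,0,0,0.357,0,0,-0.005],
  [-1,0,0,0.357,0,0,-0.005],
], grip_force=30)

```text
clock: 7.0
position: [0.5526, 0.1205, 0.069]
tool_rot: [[-0.997, 0.075, -0.002], [0.075, 0.997, 0.008], [0.002, 0.007, -1.0]]
contact_force: [0.1, 8.9, 4.5]
finger_gap: 0.0134
grasp_force: 36.2
```

>>> jog_arm([
  [-1,0.05,0.015,0,0,0,0],
  [-1,0.15,0.015,0,0,0,0],
  [-1,0.25,0.015,0,0,0,0],
  [-1,0.35,0.015,0,0,0,0],
  [-1,0.42,0.015,0,0,0,0],
  [-1,0.45,0.015,0,0,0,0],
  [-1,0.47,0.015,0,0,0,0],
  [-1,0.47,0.015,0,0,0,0],
  [-1,0.47,0.015,0,0,0,0],
])

```text
clock: 7.75
position: [0.4594, 0.1279, 0.0691]
tool_rot: [[-0.997, 0.076, -0.001], [0.076, 0.997, 0.002], [0.002, 0.002, -1.0]]
contact_force: [2.2, -5.5, 5.5]
finger_gap: 0.0133
grasp_force: 36.2
```

>>> jog_arm([
  [-1,0.01,0,0,0,0,0],
  [-1,0.02,0,0,0,0,0],
  [-1,0.02,0,0,0,0,0],
  [-1,0.02,0,0,0,0,0],
])

```text
clock: 8.08
position: [0.4592, 0.1279, 0.0693]
tool_rot: [[-0.997, 0.077, 0.005], [0.077, 0.997, 0.002], [-0.004, 0.002, -1.0]]
contact_force: [17.7, -7.3, -9.7]
finger_gap: 0.0134
grasp_force: 34.2
```

>>> jog_arm([
  [0,0,0,0,0,0,0],
  [0,0,0,0,0,0,0],
  [0,0,0,0,0,0,0],
  [0,0,0,-0.1,0,0,0],
  [0,0,0,-0.3,0,0,0],
  [0,0,0,-0.5,0,0,0],
  [1,0.1,-0.4,-0.5,0,0,0.05],
  [1,0.15,-0.7,-0.5,0,0,0.1],
  [1,0.15,-0.9,-0.5,0,0,0.13],
  [1,0.15,-0.9,-0.5,0,0,0.17],
  [1,0.15,-0.9,-0.5,0,0,0.2],
])

```text
clock: 9.0
position: [0.4092, -0.0519, 0.1674]
tool_rot: [[-0.759, 0.651, -0.006], [0.651, 0.759, 0.003], [0.006, -0.002, -1.0]]
contact_force: [0.5, 0.4, 0.8]
finger_gap: 0.0853
grasp_force: 0.0
```

>>> jog_arm([
  [1,0,0,0,0,0,0.4],
  [1,0,0,0,0,0,0.4],
  [1,0,0,0,0,0,0.4],
  [1,0,0,0,0,0,0.4],
  [1,0,0,0,0,0,0.4],
  [1,0,0,0,0,0,0.4],
  [1,0,0,0,0,0,0.4],
  [1,0,0,0,0,0,0.4],
  [1,0,0,0,0,0,0.4],
  [1,0,0,0,0,0,0.4],
  [1,0,0,0,0,0,0.4],
])

```text
clock: 9.92
position: [0.4101, -0.0484, 0.1671]
tool_rot: [[0.382, 0.924, -0.006], [0.924, -0.382, 0.004], [0.002, -0.007, -1.0]]
contact_force: [0.4, -0.0, 0.3]
finger_gap: 0.0853
grasp_force: 0.0
```

```bash
python3 -c "
from h import *
go([.4505,-.2081,.14],57.9)"
```

```text
t 9.92 now [ 0.4101 -0.0484  0.1671] shift [-0.661  0.492  0.131] turn [-0.0024 -0.0003  0.0536]
```

>>> jog_arm([
  [1,-0.661,0.492,0.131,-0.0024,0,0.0536],
  [1,-0.661,0.492,0.131,-0.0024,0,0.0536],
  [1,-0.661,0.492,0.131,-0.0024,0,0.0536],
  [1,-0.661,0.492,0.131,-0.0024,0,0.0536],
  [1,-0.661,0.492,0.131,-0.0024,0,0.0536],
  [1,-0.661,0.492,0.131,-0.0024,0,0.0536],
])

```text
clock: 10.42
position: [0.4514, -0.2096, 0.1393]
tool_rot: [[0.526, 0.851, -0.0], [0.851, -0.526, 0.001], [0.001, -0.001, -1.0]]
contact_force: [-0.7, 0.5, -0.5]
finger_gap: 0.0851
grasp_force: 0.0
```

```bash
cat > f.py <<'E'
from b import *
go([.4505,-.2081,.005],57.9)
c=vision.camera('scene'); cv2.imwrite('pics/s3.png',cv2.resize(c['frame'][110:260,220:430,::-1],None,fx=3.5,fy=3.5,interpolation=cv2.INTER_CUBIC))
for t in('jack_tail','door_tab','jack_head'):
    for k in vision.mark_of('scene',t)[:2]:
        u,v=k['location'][0]*640,k['location'][1]*400
        print(t,k['conf'],u-220,v-110,atz(c,u,v,dict(jack_tail=.014,door_tab=.094,jack_head=.036)[t]))
P=cloud(c); W=P[...,:]
m=(W[...,2]>.08)&(W[...,2]<.099)&(abs(W[...,0]-.46)<.05)&(abs(W[...,1]-.125)<.03); Q=W[m]; print('tab pts',len(Q),Q.mean(0),Q.min(0),Q.max(0))
E
python3 f.py
```

```text
t 10.42 now [ 0.4514 -0.2096  0.1393] shift [ 0.003 -0.007  0.672] turn [-0.0003 -0.0003  0.0021]
jack_tail 0.84 100.89599999999996 50.08000000000001 [0.277  0.0258 0.014 ]
jack_tail 0.65 35.871999999999986 84.68 [ 0.4537 -0.2013  0.014 ]
door_tab 0.56 143.32799999999997 59.52000000000001 [0.4687 0.1305 0.094 ]
jack_head 0.9 90.78399999999999 72.68 [ 0.4393 -0.0278  0.036 ]
jack_head 0.64 76.70400000000001 94.47999999999999 [ 0.5437 -0.0808  0.036 ]
tab pts 49 [0.4652 0.126  0.0897] [0.4444 0.1194 0.0808] [0.4817 0.1357 0.0951]
```

View pics/s3.png

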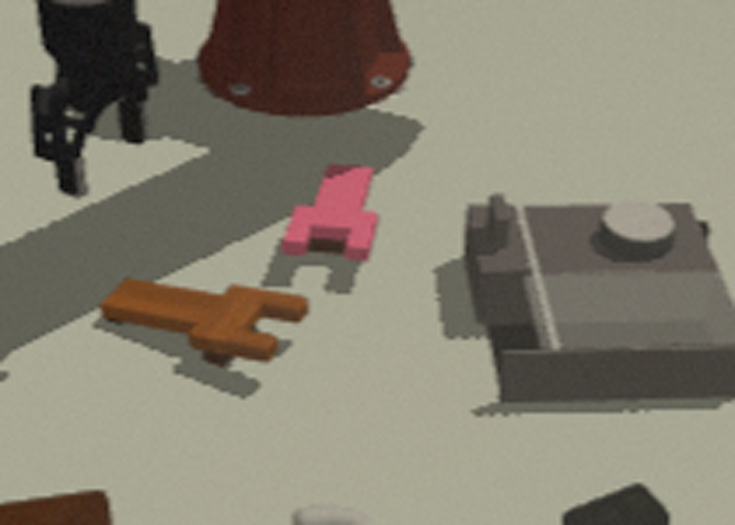

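The door is open, with the tab at crop (497,225) in front of the closed half. The brown jack's tail is at (110,300), below and ahead of the gripper. The two cameras disagree by about 6 mm in x, so I'll use their mean.

>>> jog_arm([
  [1,0,0,0.2,0,0,0],
  [1,0.011,-0.007,0.4,0,0,0],
  [1,0.011,-0.007,0.55,0,0,0],
  [1,0.011,-0.007,0.63,0,0,0],
  [1,0.011,-0.007,0.672,0,0,0],
  [1,0.011,-0.007,0.672,0,0,0],
])

```text
clock: 11.12
position: [0.4508, -0.204, 0.0046]
tool_rot: [[0.525, 0.851, -0.001], [0.851, -0.525, 0.002], [0.001, -0.002, -1.0]]
contact_force: [0.7, 0.6, -0.3]
finger_gap: 0.0858
grasp_force: 0.0
```

>>> jog_arm([
  [0.3,0,0,0,0,0,0],
  [0.2,0,0,0,0,0,0],
  [0,0,0,0,0,0,0],
  [0,0,0,0,0,0,0],
  [-0.2,0,0,0,0,0,0],
  [-0.2,0,0,0,0,0,0],
  [-0.2,0,0,0,0,0,0],
], grip_force=40)

```text
clock: 11.7
position: [0.4526, -0.206, 0.007]
tool_rot: [[0.526, 0.85, 0.003], [0.85, -0.526, -0.001], [0.001, 0.003, -1.0]]
contact_force: [-0.5, 1.4, 8.8]
finger_gap: 0.0453
grasp_force: 40.2
```

```bash
python3 -c "
from h import *
go([.5432,-.0922,.0068],85.5)"
```

```text
t 11.7 now [ 0.4526 -0.206   0.007 ] shift [0.722 0.086 0.002] turn [ 9.000e-04 -1.000e-04 -1.514e-01]
```

>>> jog_arm([
  [-0.2,0,0,-0.01,0,0,0],
  [-0.2,0.08,0.01,-0.01,0,0,-0.015],
  [-0.2,0.16,0.02,-0.01,0,0,-0.033],
  [-0.2,0.24,0.03,-0.01,0,0,-0.05],
  [-0.2,0.32,0.04,-0.01,0,0,-0.067],
  [-0.2,0.4,0.048,-0.01,0,0,-0.084],
  [-0.2,0.48,0.057,-0.01,0,0,-0.1],
  [-0.2,0.56,0.067,-0.01,0,0,-0.117],
  [-0.2,0.64,0.076,-0.01,0,0,-0.134],
  [-0.2,0.7,0.084,-0.01,0,0,-0.147],
  [-0.2,0.722,0.086,-0.01,0,0,-0.151],
  [-0.2,0.722,0.086,-0.01,0,0,-0.151],
])

```text
clock: 12.7
position: [0.5429, -0.0912, 0.0079]
tool_rot: [[0.079, 0.997, 0.001], [0.997, -0.079, 0.0], [0.0, 0.001, -1.0]]
contact_force: [0.7, 0.1, -2.3]
finger_gap: 0.0451
grasp_force: 41.3
```

```bash
cat > g.py <<'E'
from b import *
import sys
go([.5432,-.0922,.0068],85.5)
for n in('top','scene'):
    c=vision.camera(n); W=cloud(c)
    m=jackmask(c); P=W[m]; yw=np.radians(85.5); a=np.array([np.cos(yw),np.sin(yw)]); b=np.array([-a[1],a[0]])
    s=P[:,:2]@a; l=P[:,:2]@b; h=(P[:,2]>.03)&(s>np.percentile(s,99)-.07); 
    e=[np.percentile(l[h&(s>q)&(s<q+.01)],[3,97]).mean() for q in np.percentile(s,99)-np.array([.07,.06])]
    tip=np.percentile(s,99.5); f=np.percentile(l[h],[2,98])
    print(n,'tip s',tip,'head l',f,f.mean(),'zmax',P[:,2].max())
    # box roof rect
    near=(abs(W[...,0]-.51)<.17)&(abs(W[...,1]-.23)<.16)&(W[...,2]>.048)&(W[...,2]<.0572)
    Q=W[near][:,:2]; qs=Q@a; ql=Q@b; print('  box s',np.percentile(qs,[.5,99.5]),'l',np.percentile(ql,[.5,99.5]),'bay l centre',np.percentile(ql,.5)+.054,cv2.minAreaRect((Q*1000).astype(np.float32))[2])
    x,y=(240,175) if n=='top' else (230,120)
    im=c['frame'][y:y+130,x:x+180,::-1]; cv2.imwrite(f'pics/g_{n}_{sys.argv[1]}.png',cv2.resize(im,None,fx=4,fy=4,interpolation=cv2.INTER_CUBIC))
E
python3 g.py 1
```

```text
t 12.7 now [ 0.5429 -0.0912  0.0079] shift [-0.005  0.002  0.005] turn [ 0.0004 -0.0002 -0.0002]
top tip s 0.11076320577022694 head l [-0.5826 -0.5093] -0.545982743545059 zmax 0.05011272488642731
  box s [0.1526 0.351 ] l [-0.5995 -0.3882] bay l centre -0.5454657223211018 85.71653747558594
scene tip s 0.11308500424233377 head l [-0.5909 -0.5141] -0.5525268775372238 zmax 0.04385876363548723
  box s [0.143  0.3531] l [-0.6047 -0.3912] bay l centre -0.5507347650925893 85.64344024658203
```

View pics/g_top_1.png

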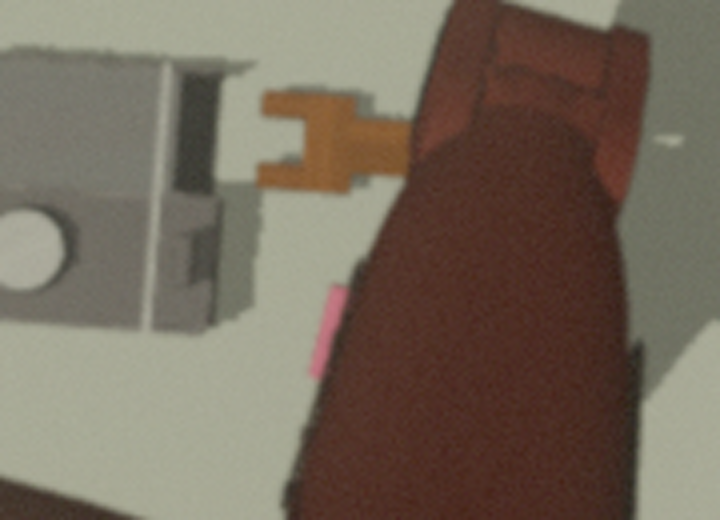

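Seen from above, the jack head's prongs at (260,105) and (260,178) line up with the bay between y≈75 and 190. Both cameras put the lateral offset at 2 mm or less, so I'm inserting.

>>> jog_arm([
  [-0.2,0.04,0,0.004,0,0,0],
  [-0.2,0.1,0,0.004,0,0,0],
  [-0.2,0.16,0,0.004,0,0,0],
  [-0.2,0.22,0,0.004,0,0,0],
  [-0.2,0.28,0,0.004,0,0,0],
  [-0.2,0.34,0,0.004,0,0,0],
  [-0.2,0.4,0,0.004,0,0,0],
  [-0.2,0.46,0,0.004,0,0,0],
  [-0.2,0.5,0,0.004,0,0,0],
  [-0.2,0.5,0,0.004,0,0,0],
])

```text
clock: 13.63
position: [0.5506, 0.0103, 0.0071]
tool_rot: [[0.078, 0.997, 0.001], [0.997, -0.078, 0.002], [0.002, 0.001, -1.0]]
contact_force: [0.2, 5.0, 4.5]
finger_gap: 0.0448
grasp_force: 42.0
```

>>> jog_arm([
  [-0.2,0.06,0,0,0,0,0],
  [-0.2,0.12,0,0,0,0,0],
  [-0.2,0.18,0,0,0,0,0],
  [-0.2,0.24,0,0,0,0,0],
  [-0.2,0.3,0,0,0,0,0],
  [-0.2,0.36,0,0,0,0,0],
  [-0.2,0.4,0,0,0,0,0],
  [-0.2,0.4,0,0,0,0,0],
])

```text
clock: 14.3
position: [0.5567, 0.0865, 0.0071]
tool_rot: [[0.079, 0.997, 0.0], [0.997, -0.079, -0.006], [-0.006, 0.001, -1.0]]
contact_force: [-0.8, -16.7, 6.5]
finger_gap: 0.045
grasp_force: 42.4
```

```bash
python3 g.py 2; python3 -c "
from h import *
go([.5604,.1271,.0068],85.5)"
```

```text
t 14.3 now [0.5567 0.0865 0.0071] shift [-0.896  0.003  0.006] turn [ 0.0003  0.0018 -0.0002]
t 14.35 now [0.5567 0.0865 0.007 ] shift [0.204 0.003 0.   ] turn [ 0.0002  0.0014 -0.0003]Traceback (most recent call last):
  File "g.py", line 6, in <module>
    m=jackmask(c); P=W[m]; yw=np.radians(85.5); a=np.array([np.cos(yw),np.sin(yw)]); b=np.array([-a[1],a[0]])
  File "b.py", line 17, in jackmask
    n,l,st,_=cv2.connectedComponentsWithStats(m.astype(np.uint8)); k=1+np.argmax(st[1:,4]); return l==k
                                                                       ~~~~~~~~~^^^^^^^^^^
    return _wrapfunc(a, 'argmax', axis=axis, out=out, **kwds)
    return bound(*args, **kwds)
ValueError: attempt to get argmax of an empty sequence
```

```bash
python3 -c "
from h import *
c=vision.camera('scene'); im=c['frame'][120:250,270:450,::-1]; cv2.imwrite('pics/s5.png',cv2.resize(im,None,fx=4.4,fy=4.4,interpolation=cv2.INTER_CUBIC))"
```

```text
(no output)
```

View pics/s5.png

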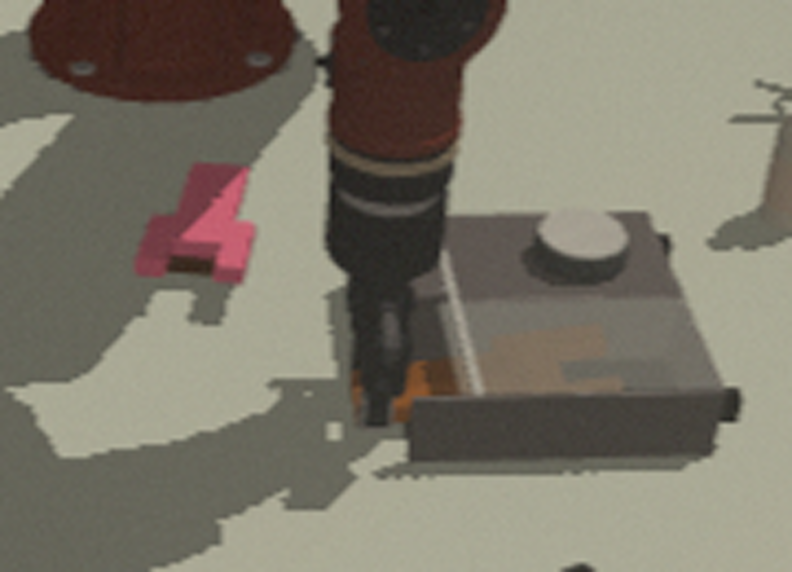

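The jack is well in: its head shows through the roof at (490–620,330–390), and the gripper is just outside the mouth. The push force has risen to 17 N, so I'll use the moment to find the contact.

```bash
python3 -c "
from h import *
s=manip.read_state(); print(np.round(s['contact_force'],1),np.round(s['torque'],3),np.round(s['position'],4))"
```

```text
[ -1.7 -14.2   5.9] [-2.393  0.059  0.764] [0.5567 0.0865 0.0071]
```

>>> jog_arm([
  [-0.2,0,0,0,0,0,0],
  [-0.2,-0.01,0,-0.01,0,0,0],
  [-0.2,-0.02,0,-0.01,0,0,0],
  [-0.2,-0.02,0,-0.01,0,0,0],
])

```text
clock: 14.73
position: [0.5556, 0.0843, 0.0084]
tool_rot: [[0.08, 0.997, -0.001], [0.997, -0.08, 0.001], [0.001, -0.001, -1.0]]
contact_force: [-0.4, 0.3, -2.7]
finger_gap: 0.0454
grasp_force: 41.9
```

```bash
python3 -c "
from h import *
s=manip.read_state(); print(np.round(s['contact_force'],1),np.round(s['torque'],3),np.round(s['position'],4))"
```

```text
[-0.4  0.3 -2.7] [-0.267  0.012 -0.043] [0.5556 0.0843 0.0084]
```

The moment puts the contact 54 mm towards the door side. The gripper's knuckle is meeting the parked door's panel because it's too wide at this opening. I'll release, close the fingers so the gripper is narrow, and push the tail end in along the centre line.

>>> jog_arm([
  [0.3,0,0,0,0,0,0],
  [0.3,0,0,0,0,0,0],
  [0.3,0,0,-0.1,0,0,0],
  [0.3,0,0,-0.25,0,0,0],
  [0.3,-0.1,0,-0.3,0,0,0],
  [-1,-0.22,0,-0.3,0,0,0],
  [-1,-0.22,0,-0.3,0,0,0],
  [-1,-0.22,0,-0.3,0,0,0],
  [-1,-0.22,0,-0.3,0,0,0],
  [-1,-0.22,0,-0.1,0,0,0],
  [-1,-0.22,0,0,0,0,0],
  [-1,-0.22,0,0,0,0,0],
])

```text
clock: 15.73
position: [0.5495, 0.0409, 0.005]
tool_rot: [[0.079, 0.997, -0.006], [0.997, -0.079, 0.001], [0.001, -0.006, -1.0]]
contact_force: [-2.3, -0.9, 0.0]
finger_gap: 0.0001
grasp_force: 0.0
```

```bash
sed -i "s/np.round/np.round/" h.py
cat > k.py <<'E'
from b import *
c=vision.camera('scene'); W=cloud(c)
go([.5604-.0018,.1271-.023,.0085],85.5)
a=np.array([.0785,.9969]); b=np.array([-.9969,.0785])
try:
    P=W[jackmask(c)]; s=P[:,:2]@a; l=P[:,:2]@b; print('jack s',np.percentile(s,[.5,99.5]),'l',np.percentile(l[s<np.percentile(s,.5)+.02],[2,98]),len(P))
except Exception as e: print(e)
im=c['frame'][120:250,270:450,::-1]; cv2.imwrite('pics/s6.png',cv2.resize(im,None,fx=4.4,fy=4.4,interpolation=cv2.INTER_CUBIC))
print(np.round(manip.read_state()['torque'],3))
E
python3 k.py
```

```text
t 15.78 now [0.5507 0.0408 0.007 ] shift [ 0.319  0.014 -0.007] turn [-0.0013 -0.0002 -0.0002]
jack s [0.1175 0.1855] l [-0.5738 -0.5302] 247
[ 0.049  0.029 -0.041]
```

View pics/s6.png

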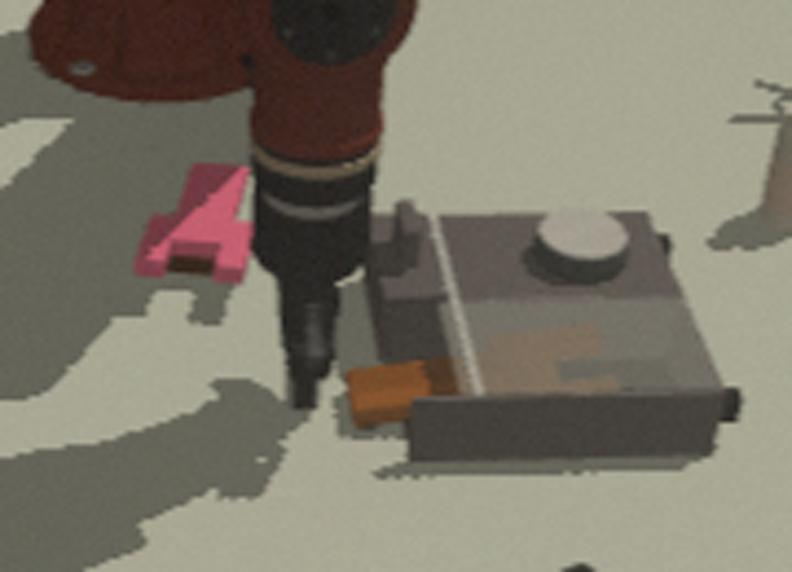

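The tail sticks out at (350–410,370–420) and the closed fingers are behind it at (305,400), in line with it. I'll push in stages.

>>> jog_arm([
  [-1,0.04,0.01,-0.01,0,0,0],
  [-1,0.08,0.01,-0.01,0,0,0],
  [-1,0.12,0.01,-0.01,0,0,0],
  [-1,0.16,0.01,-0.01,0,0,0],
  [-1,0.2,0.01,-0.01,0,0,0],
  [-1,0.23,0.01,-0.01,0,0,0],
  [-1,0.23,0.01,-0.01,0,0,0],
])

```text
clock: 16.37
position: [0.5587, 0.0871, 0.0112]
tool_rot: [[0.079, 0.997, 0.001], [0.997, -0.079, 0.001], [0.001, 0.001, -1.0]]
contact_force: [-0.3, -0.3, -0.2]
finger_gap: -0.0001
grasp_force: 0.0
```

```bash
python3 k.py
```

```text
t 16.42 now [0.5585 0.0866 0.011 ] shift [ 0.087 -0.006  0.013] turn [ 0.0002 -0.0004 -0.0001]
jack s [0.1449 0.1867] l [-0.6011 -0.5291] 118
[0.034 0.015 0.012]
```

>>> jog_arm([
  [-1,0.02,-0.004,0.008,0,0,0],
  [-1,0.04,-0.004,0.008,0,0,0],
  [-1,0.055,-0.004,0.008,0,0,0],
  [-1,0.068,-0.004,0.008,0,0,0],
  [-1,0.068,-0.004,0.008,0,0,0],
])

```text
clock: 16.83
position: [0.5587, 0.0997, 0.0092]
tool_rot: [[0.08, 0.997, 0.0], [0.997, -0.08, 0.001], [0.001, 0.0, -1.0]]
contact_force: [-0.8, -0.2, -0.7]
finger_gap: 0.0003
grasp_force: 0.0
```

```bash
python3 -c "
from h import *
s=manip.read_state(); print(np.round(s['contact_force'],1),np.round(s['torque'],3),np.round(s['position'],4))"
```

```text
[-0.8 -0.2 -0.7] [ 0.033 -0.01  -0.007] [0.5587 0.0997 0.0092]
```

>>> jog_arm([
  [-1,-0.1,0,0,0,0,0],
  [-1,-0.25,0,-0.1,0,0,0],
  [-1,-0.25,0,-0.3,0,0,-0.03],
  [-1,-0.25,0,-0.5,0,0,-0.07],
  [-1,-0.4,0,-0.65,0,0,-0.1],
  [-1,-0.6,0,-0.65,0,0,-0.14],
  [-1,-0.7,0,-0.65,0,0,-0.18],
  [-1,-0.7,0,-0.65,0,0,-0.22],
  [-1,-0.7,0,-0.65,0,0,-0.26],
  [-1,-0.7,0,-0.65,0,0,-0.3],
  [-1,-0.7,0,-0.65,0,0,-0.33],
  [-1,-0.7,0,-0.65,0,0,-0.36],
])

```text
clock: 17.83
position: [0.5475, -0.0404, 0.1392]
tool_rot: [[-0.871, 0.492, 0.001], [0.492, 0.871, 0.001], [-0.0, 0.001, -1.0]]
contact_force: [-0.6, 0.3, 0.1]
finger_gap: -0.0005
grasp_force: 0.0
```

```bash
cat > l.py <<'E'
from b import *
a=np.array([.0785,.9969]); b=np.array([-.9969,.0785])
ims=[]
for n in('top','scene'):
    c=vision.camera(n); W=cloud(c)
    h=cv2.cvtColor(c['frame'],cv2.COLOR_RGB2HSV).astype(int)
    s=W[...,:2]@a-.2510; l=W[...,:2]@b-(-.5455 if n=='top' else -.5507)
    m=(h[...,0]>3)&(h[...,0]<24)&(h[...,1]>90)&(abs(l)<.06)&(s>-.16)&(s<.1)
    P=s[m]; print(n,m.sum(),'s',np.percentile(P,[1,50,99]) if m.sum() else '', 'l',np.percentile(l[m],[2,98]) if m.sum() else '')
    v,u=(170,225) if n=='top' else (140,330)
    ims.append(cv2.resize(c['frame'][v:v+100,u:u+90,::-1],None,fx=4.4,fy=4.4,interpolation=cv2.INTER_CUBIC))
cv2.imwrite('pics/pair.png',np.hstack(ims)); print([i.shape for i in ims])
E
python3 l.py
```

```text
top 132 s [-0.0978 -0.0839 -0.07  ] l [-0.0212  0.0236]
scene 88 s [-0.0969 -0.0784 -0.0638] l [-0.032   0.0226]
[(440, 396, 3), (440, 396, 3)]
```

View pics/pair.png

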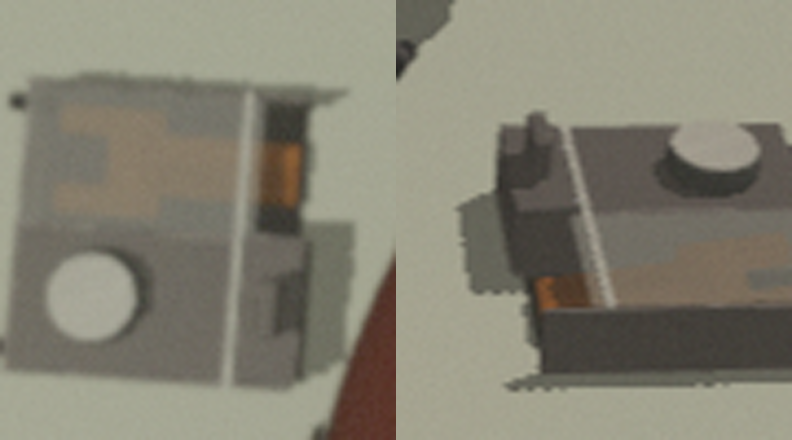

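In the left view the jack lies inside, with its tail at (300,172) just short of the mouth plane at x≈305 and its head at x≈60, clear of the back wall. It measures about 8 mm inside, so I'll shut the door now.

```bash
python3 -c "
from h import *
go([.4595,.1267,.14],175.5)"
```

```text
t 17.93 now [ 0.5475 -0.0404  0.1393] shift [ 0.796  0.508 -0.003] turn [ 4.0e-04  1.0e-04 -1.4e-01]
```

>>> jog_arm([
  [0,0.796,0.508,-0.003,0,0,-0.14],
  [0,0.796,0.508,-0.003,0,0,-0.14],
  [0,0.796,0.508,-0.003,0,0,-0.14],
  [0,0.796,0.508,-0.003,0,0,-0.14],
  [0,0.796,0.508,-0.003,0,0,-0.14],
  [0,0.796,0.508,-0.003,0,0,-0.14],
  [0,0.796,0.508,-0.003,0,0,-0.14],
  [0,0.796,0.508,-0.003,0,0,-0.14],
  [0,0.796,0.508,-0.003,0,0,-0.14],
])

```text
clock: 18.68
position: [0.4605, 0.126, 0.1399]
tool_rot: [[-0.997, 0.082, 0.001], [0.082, 0.997, 0.0], [-0.001, 0.0, -1.0]]
contact_force: [-0.6, -0.8, -0.7]
finger_gap: 0.0425
grasp_force: 0.0
```

```bash
python3 -c "
from h import *
go([.4595,.1267,.069],175.5)"
```

```text
t 18.68 now [0.4605 0.126  0.1399] shift [0.006 0.003 0.355] turn [ 0.0002  0.0003 -0.0013]
```

>>> jog_arm([
  [0,0,0.003,0.15,0,0,0],
  [0,0,0.003,0.28,0,0,0],
  [0,0,0.003,0.355,0,0,0],
  [0,0,0.003,0.355,0,0,0],
  [-1,0,0.003,0.355,0,0,0],
  [-1,0,0.003,0.355,0,0,0],
  [-1,0,0.003,0.355,0,0,0],
  [-1,0,0.003,0.355,0,0,0],
  [-1,0,0.003,0.355,0,0,0],
], grip_force=30)

```text
clock: 19.43
position: [0.4612, 0.1275, 0.07]
tool_rot: [[-0.997, 0.08, 0.003], [0.08, 0.997, 0.001], [-0.003, 0.001, -1.0]]
contact_force: [0.2, 1.8, 4.9]
finger_gap: 0.0134
grasp_force: 33.5
```

>>> jog_arm([
  [-1,-0.05,0,0,0,0,0],
  [-1,-0.13,0,0,0,0,0],
  [-1,-0.22,0,0,0,0,0],
  [-1,-0.31,0,0,0,0,0],
  [-1,-0.39,0,0,0,0,0],
  [-1,-0.44,0,0,0,0,0],
  [-1,-0.47,0,0,0,0,0],
  [-1,-0.48,0,0,0,0,0],
  [-1,-0.48,0,0,0,0,0],
])

```text
clock: 20.18
position: [0.5574, 0.1202, 0.07]
tool_rot: [[-0.997, 0.08, 0.003], [0.08, 0.997, 0.001], [-0.003, 0.002, -1.0]]
contact_force: [2.5, 2.9, 4.6]
finger_gap: 0.0131
grasp_force: 33.4
```

>>> jog_arm([
  [-1,-0.015,0,0,0,0,0],
  [-1,-0.025,0,0,0,0,0],
  [-1,-0.025,0,0,0,0,0],
  [-1,-0.025,0,0,0,0,0],
])

```text
clock: 20.52
position: [0.5609, 0.1199, 0.07]
tool_rot: [[-0.997, 0.08, 0.001], [0.08, 0.997, 0.001], [-0.001, 0.002, -1.0]]
contact_force: [-2.2, 3.7, 8.4]
finger_gap: 0.0133
grasp_force: 34.0
```

>>> jog_arm([
  [-1,-0.01,0,0,0,0,0],
  [-1,-0.015,0,0,0,0,0],
  [-1,-0.015,0,0,0,0,0],
])

```text
clock: 20.77
position: [0.561, 0.1199, 0.0698]
tool_rot: [[-0.997, 0.079, -0.004], [0.079, 0.997, 0.002], [0.004, 0.001, -1.0]]
contact_force: [-14.4, 4.4, 18.3]
finger_gap: 0.0136
grasp_force: 35.4
```

>>> jog_arm([
  [-0.2,0,0,0,0,0,0],
  [-0.2,0,0,0,0,0,0],
  [-0.2,0,0,0,0,0,0],
  [-0.2,0,0,-0.2,0,0,0],
  [-0.2,0,0,-0.4,0,0,0],
  [-0.2,0,-0.3,-0.6,0,0,0],
  [-0.2,0.1,-0.5,-0.7,0,0,0],
  [-0.2,0.2,-0.7,-0.7,0,0,0],
  [-0.2,0.3,-1,-0.7,0,0,0],
  [-0.2,0.3,-1,-0.7,0,0,0],
  [-0.2,0.3,-1,-0.7,0,0,0],
])

```text
clock: 21.68
position: [0.4861, -0.0793, 0.2095]
tool_rot: [[-0.997, 0.083, 0.001], [0.083, 0.997, -0.001], [-0.001, -0.001, -1.0]]
contact_force: [1.5, 0.2, 0.1]
finger_gap: 0.0347
grasp_force: 0.0
```

```bash
cat > m.py <<'E'
from h import *
ims=[]
for n,(v,u) in dict(top=(170,225),scene=(140,330)).items():
    c=vision.camera(n); ims.append(cv2.resize(c['frame'][v:v+100,u:u+90,::-1],None,fx=4.4,fy=4.4,interpolation=cv2.INTER_CUBIC))
cv2.imwrite('pics/end.png',np.hstack(ims))
E
python3 m.py
```

```text
(no output)
```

View pics/end.png

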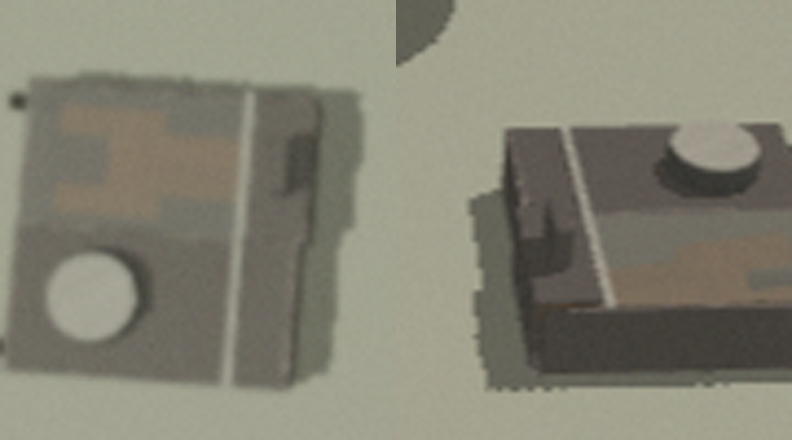

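The door is fully shut: it stopped at the end of its travel, with the tab at left-view (300,163). The jack lies under the roof, and the tin hasn't moved.

```bash
python3 -c "
from plant import manip
print(manip.sign_off())"
```

```text
the job is handed in; nothing more can be done
None
```

The bootjack is wholly inside the bay on its feet, with its tail about 8 mm behind the mouth; the door is shut to its stop, nothing else was seen to move, and I handed the job in at about 22 s of the 72 s allowed.

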